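# Free the long-stem angle valve and hold it balanced over the vise

## Task

Give the knurled nut on the wooden rest a quarter turn counter-clockwise so that its keeper tongue swings off the valve's stem, then pick up the brass angle valve by the balance point on its stem and bring it to the little vise. Finish while still holding it there in the gripper, still and level: spigot pointing straight down, centred over the gap between the jaws with its end about 30 mm above them, stem running along the jaws, ready for a colleague to lower and clamp. Leave the other loose parts on the counter alone.

Things in the scene. Friction and masses are not known exactly. Their poses are not given: they have to be found in the camera images.
- valve: Brass angle valve, long steel stem, 0.5 to 0.8 kg, lying level in the rest. Origin: balance point, on the stem's centre line, 85 mm above the counter; grasp here. x along the stem to the handwheel, z up. Stem: round, 16 mm dia, x -42 to 190 mm. Brass barrel 36 mm dia, x -92 to -52, bonnet 24 mm dia to -42, inlet neck and hex end to -125. Dark handwheel 52 mm dia, x 190 to 198.
- valve_spigot (a point): Centre of the end face of the valve's outlet spigot, at x = -72, y = 0, z = -48 mm in the valve's frame. The spigot, 20 mm diameter with a hex collar 27 mm over its corners, points down (-z) from the middle of the brass barrel.
- rest: Fixed dark wooden rest, board 290 x 100 x 12 mm; origin under its centre, x along the stem to the handwheel. Balance point at about x -40, y 0, z 85 mm. Two supports 10 mm thick, 34 wide, 89 high carry the valve at x -142 (inlet neck) and 65 mm in notches open at the top: it lifts straight out once the keeper is clear. Keeper post, 14 mm dia, at x 30, y 32 mm.
- keeper (a joint): Angle of the keeper nut (rad). At 0 its steel tongue lies square across the stem (it starts at 0 to 0.2); it grows counter-clockwise seen from above to a stop at 1.571, where the tongue lies beside the stem, pointing to the handwheel. The stem is free above about 1.15. Turns easily (0.06 N m), stays where it is left.
- keeper_nut (a point): Point on the axis (vertical) of the captive knurled nut, 120 mm above the counter. Nut: upright round steel, 26 mm diameter, from 100 to 132 mm above the counter, any grip direction. Below it the tongue: 12 mm wide, 5 mm thick, reaching 42 mm from the axis, 95 to 100 mm above the counter.
- vise: Fixed miniature grey bench vise, jaws open, lined with soft aluminium caps. Origin on the counter under the middle of the gap; x runs along the jaws, y across the gap. Jaws 68 mm long, gap 38 mm, tops 80 mm above the counter. The screw with its cross-bar sticks out to y = -90 mm, 45 mm high.
- vise_gap (a point): Middle of the gap between the jaws, at the height of the jaws' tops, 80 mm above the counter.
- retainer: Bystander: stainless spring retainer, stepped disc 36 mm diameter, 16 mm high; origin under its centre.
- disc: Bystander: cloudy white acetal valve disc, 34 mm diameter, 10 mm high; origin under its centre.
- adapter_nut: Bystander: matte black knurled adapter nut, 32 mm diameter, 22 mm high; origin under its centre.
- spanner: Bystander: open steel spanner 160 mm long lying flat; origin under its middle.
- coupling: Bystander: short straight brass coupling, 60 mm long, 31 mm across, lying; origin under its middle.
- jar: Bystander: closed jar 56 mm diameter, 60 mm high; origin under its centre.
There are look-alikes about, which are no part of the job. Of the things shaped like the vise, the grey one is meant.

How it is judged:
By the outcome, as a careful person would: the job done as asked, in the order asked, and still so for the second after the job is handed in, while the arm keeps its last pose, push and grip.
It also fails if it takes over 48 s, if anything falls off the work surface, if the arm or the gripper's body presses on something with over 40 N, if the wrist force passes 120 N, or if a joint passes its speed limit or range.

## Robot

A 6-joint arm with a two-finger parallel gripper is mounted at the origin on the work surface. World frame = base frame: x ahead of the robot, y to its left, z up, the work surface at z = 0. Lengths are in m, angles in rad, forces in N, time in s.
With the tool pointing down it reaches from about 0.325 to 0.775 m from the base axis. Payload 5.5 kg.
Tool frame: the origin (TCP) lies at the centre of the arm's flange, where the gripper is bolted on; the fingertips stand 182 mm ahead of it and the grasp point (between the pads) lies 163 mm ahead of it; z points along the fingers, y is the direction in which the jaws open and shut (so a half turn about z gives the same grasp; the last joint's range is limited). The gripper opens to 88 mm and grips with 3 to 60 N. Pads are 20 mm wide; open, the fingers measure 115 mm over their backs; the gripper's body (75 mm by 178 mm) begins 61 mm behind the grasp point.
Start: joints at [1.117, 0.091, 1.231, -0, 1.82, -0.057], TCP at [0.232, 0.553, 0.405] pointing down, gripper open.
Joint ranges: [-2.87, 2.87], [-0.86, 2.18], [0.17, 2.46], [-1.51, 4.65], [0.06, 2.69], [-2.65, 2.65]. Speed limits (rad/s): [2.57, 2.57, 3.01, 3.14, 3.14, 3.14].

## Interface

Orientations are given as a rotation vector (axis times angle).
In Python, from workcell import r, viewer gives the robot as it stands.
- The arm moves only by the tool send_rows, never from a script. Its argument "moves" is a list that holds one entry, the list of rows, each a list of 7 numbers: the closure, from -1 (fully open) to 1 (shut), then the shift along the tool's x, y, z scaled (see below), then the turn, a rotation vector about the tool's x, y, z scaled (see below). A call has 1 to 20 rows; each row is the pose to reach, as a shift and turn from the pose commanded when the call began, along the tool's axes at that moment, turning the shorter way round; what a row does not reach only later rows make up. The controller multiplies each number of a shift by 0.15 m and each number of a turn by 180 degrees. A row lasts 1/10 s, in which the tool goes at most 50 mm and 8.59 degrees, less where a joint would pass 70% of its speed; a pose out of reach is approached as far as the arm can. A call with a number of a shift or a turn outside -1 to 1 is refused whole. A call with a gripper value outside its range is refused whole. The fingers move at their own pace and stop on an object; the grip force is fixed at half the most. Time passes only in rows, so rows that repeat a pose let the fingers close. It gives the time, the measured TCP pose, the force and the opening at its end, in the units of the state.
- r.get_obs(): the state, without advancing time (a new reading comes with each control period).
- viewer.capture(name): name is "scene" or "side" or "wrist"; returns the picture (480x640x3 uint8, blue, green, red); there is no depth.
- viewer.calibration(name): a dict with "mtx" (3x3 intrinsics, pixels), "eye" and "attitude" of the camera in the world; the wrist camera has in their place "mount" (4x4, takes a point from camera to tool coordinates, whose origin is the TCP and whose axes are the flange's). Camera axes: x right, y down, z forward; pixel columns grow to the right and rows downward; lengths in m; the calibration is good to about 2 mm. A picture is of the moment at which its call begins: read the wrist's pose just before it. calibration takes no time and is no camera call.
- r.finish_job(): hands the job in, once; it reports no verdict.
The state is a dict: "t": time; "q": joint angles; "qd": joint speeds; "tau": joint torques, N m; "tcp_pos": TCP position; "tool_rot": TCP orientation; "contact_force": force on the tool from outside, world axes, zero at the start; "moment": the same for the moment, N m; "opening": finger opening in m.
Only numpy, scipy, OpenCV 4.12 (cv2) and the standard library are available. Lean on these libraries where they do the work, as an engineer would, in place of code of your own. Each camera call takes 0.05 s, during which the arm holds its last target.

## Working session

There is one attempt and no reset: what is moved stays moved. The work goes in short steps, Python scripts to look and compute and a tool call to move; the robot and the scene stay as the last step left them, time stands still between calls to the robot, and variables do not carry over. Pictures are saved under pics/ and viewed, and the job is handed in when it is done.

Besides the shell and the picture viewer there is one more tool, called after "Call:" as name([rows], argument=value, ...), one row to a line, values as JSON. send_rows: Moves the arm, as the interface text tells. Its arguments: {"type":"object","properties":{"moves":{"type":"array"}},"required":["moves"]}

```bash
ls; mkdir -p pics
python3 - <<'E'
from workcell import r, viewer
import cv2
o=r.get_obs()
print(o)
for n in ["scene","side","wrist"]:
    c=viewer.calibration(n); print(n,c)
    cv2.imwrite(f"pics/{n}0.png",viewer.capture(n))
E
```

```text
pics
{'t': 0.0, 'q': array([ 1.11731456e+00,  9.18578244e-02,  1.23186060e+00, -3.86888868e-05,
        1.81979367e+00, -5.66914251e-02]), 'qd': array([ 0.00018444, -0.00065519, -0.00116287,  0.00027638, -0.00035051,
        0.00019656]), 'tau': array([-1.29465545e-03, -4.46467638e+01, -4.06432807e+01,  6.95298146e-02,
        2.96914601e-02, -1.60969512e-04]), 'tcp_pos': array([0.23190443, 0.55343532, 0.40352144]), 'tool_rot': array([-6.19122142e-01, -3.07952410e+00,  2.93192556e-03]), 'contact_force': array([-0.63630204, -0.45251448,  0.09476702]), 'moment': array([ 0.00343605, -0.04772647, -0.03041004]), 'opening': 0.08750854933418435}
scene {'mtx': array([[541.77915044,   0.        , 316.61224853],
       [  0.        , 541.77915044, 245.14735451],
       [  0.        ,   0.        ,   1.        ]]), 'eye': array([1.25232569, 0.21007735, 0.81118188]), 'attitude': array([-1.43982711, -2.12029022,  0.84191221])}
side {'mtx': array([[582.69143929,   0.        , 312.97756822],
       [  0.        , 582.69143929, 239.03070625],
       [  0.        ,   0.        ,   1.        ]]), 'eye': array([-0.03589006, -0.7444108 ,  0.77723008]), 'attitude': array([-2.05857264,  0.79050346, -0.39394473])}
wrist {'mtx': array([[404.83380268,   0.        , 320.77715501],
       [  0.        , 404.83380268, 235.15770263],
       [  0.        ,   0.        ,   1.        ]]), 'mount': array([[-8.84369532e-04, -9.54479955e-01, -2.98273755e-01,
         8.32289408e-02],
       [ 9.99999216e-01, -5.79583094e-04, -1.11028338e-03,
         7.85918439e-04],
       [ 8.86868803e-04, -2.98274503e-01,  9.54479719e-01,
         2.05243176e-02],
       [ 0.00000000e+00,  0.00000000e+00,  0.00000000e+00,
         1.00000000e+00]])}
```

View pics/scene0.png

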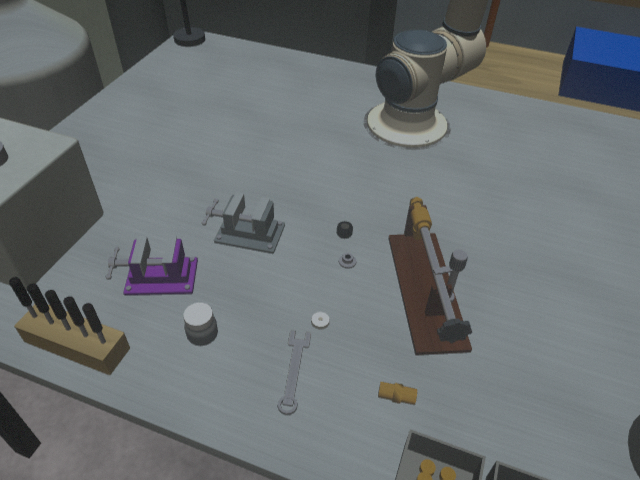

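View pics/side0.png

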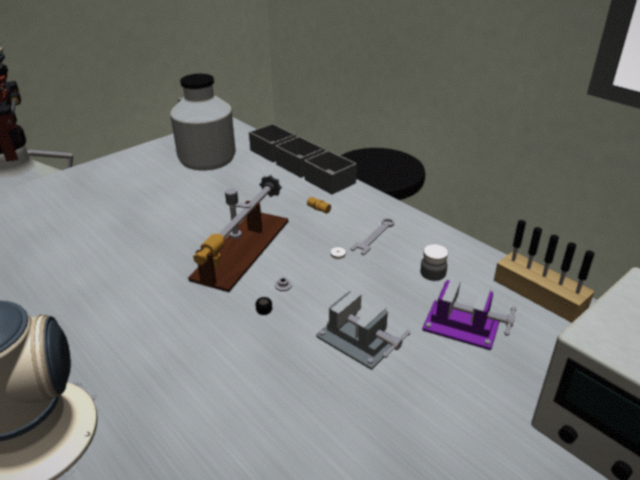

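View pics/wrist0.png

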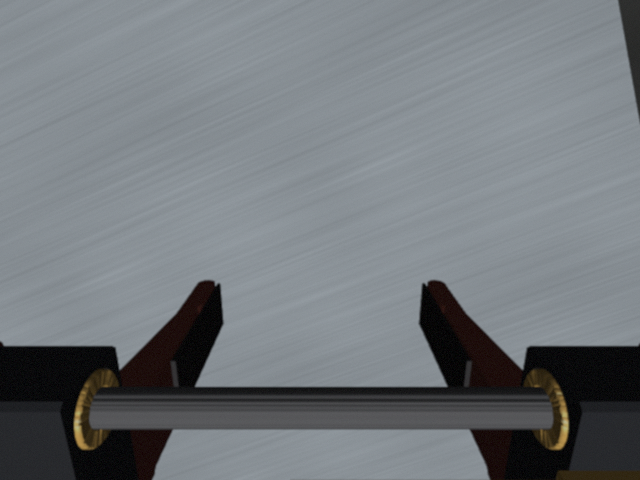

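The scene view shows two vises: a grey one at about (250,222) and a purple look-alike at (160,268). In the side view they are at (365,330) and (465,315). The grey one is meant. The rest with the valve is at about (430,270) in scene and (240,235) in side. Next I'll enlarge these areas.

```bash
cat > h.py <<'E'
import numpy as np, cv2
from scipy.spatial.transform import Rotation as R
from workcell import r, viewer
def cam(n,obs=None):
    c=viewer.calibration(n)
    if n!="wrist": return c["mtx"],R.from_rotvec(c["attitude"]).as_matrix(),np.array(c["eye"])
    T=np.eye(4);T[:3,:3]=R.from_rotvec(obs["tool_rot"]).as_matrix();T[:3,3]=obs["tcp_pos"]
    M=T@np.array(c["mount"]);return c["mtx"],M[:3,:3],M[:3,3]
def proj(cm,P):
    K,A,e=cm;p=(np.atleast_2d(P)-e)@A;u=p@K.T;return u[:,:2]/u[:,2:]
def ray(cm,uv):
    K,A,e=cm;d=A@np.linalg.solve(K,[uv[0],uv[1],1.]);return e,d/np.linalg.norm(d)
def atz(cm,uv,z):
    e,d=ray(cm,uv);return e+d*(z-e[2])/d[2]
def tri(obs):  # [(cm,uv),...]
    A=0;b=0
    for cm,uv in obs:
        e,d=ray(cm,uv);P=np.eye(3)-np.outer(d,d);A=A+P;b=b+P@e
    x=np.linalg.solve(A,b)
    return x,[np.round(proj(cm,x)[0]-uv,1) for cm,uv in obs]
def crop(src,dst,x0,y0,x1,y1,s):
    im=cv2.imread(src)[y0:y1,x0:x1];im=cv2.resize(im,None,fx=s,fy=s,interpolation=cv2.INTER_CUBIC)
    st=20
    for x in range((x0+st-1)//st*st,x1,st):
        cv2.line(im,((x-x0)*s,0),((x-x0)*s,6),(0,255,255),1);cv2.putText(im,str(x),((x-x0)*s,16),0,.35,(0,255,255),1)
    for y in range((y0+st-1)//st*st,y1,st):
        cv2.line(im,(0,(y-y0)*s),(6,(y-y0)*s),(0,255,255),1);cv2.putText(im,str(y),(8,(y-y0)*s+4),0,.35,(0,255,255),1)
    cv2.imwrite(dst,im)
E
python3 - <<'E'
from h import *
print(proj(cam("scene"),[[0,0,0]]),proj(cam("side"),[[0,0,0]]))
crop("pics/scene0.png","pics/s_rest.png",370,190,490,360,4 if 0 else 3)
crop("pics/side0.png","pics/d_rest.png",180,165,300,295,4)
crop("pics/scene0.png","pics/s_vise.png",195,185,295,255,7)
crop("pics/side0.png","pics/d_vise.png",310,280,420,370,6)
E
```

```text
[[405.99166271 124.02856388]] [[ 25.83992844 436.25400879]]
```

View pics/s_rest.png

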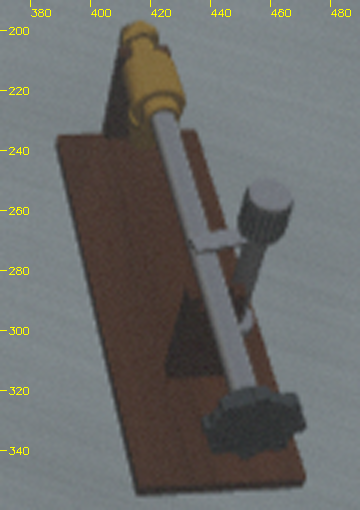

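View pics/d_rest.png

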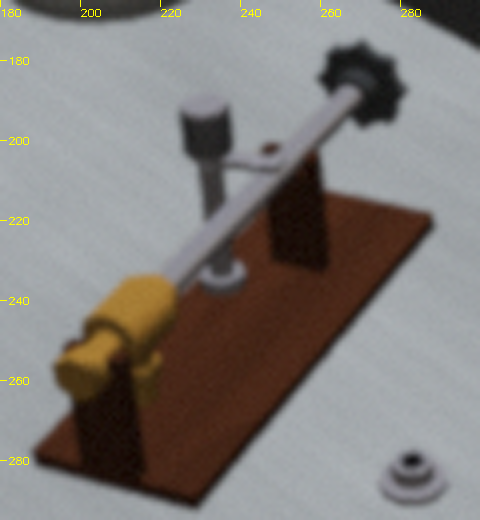

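View pics/s_vise.png

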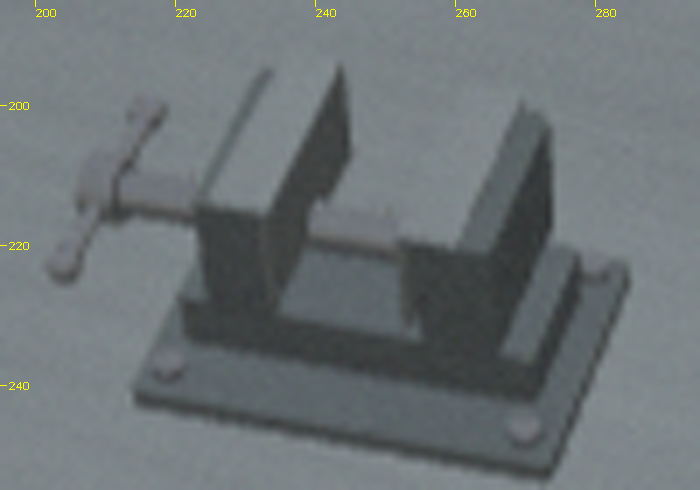

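View pics/d_vise.png

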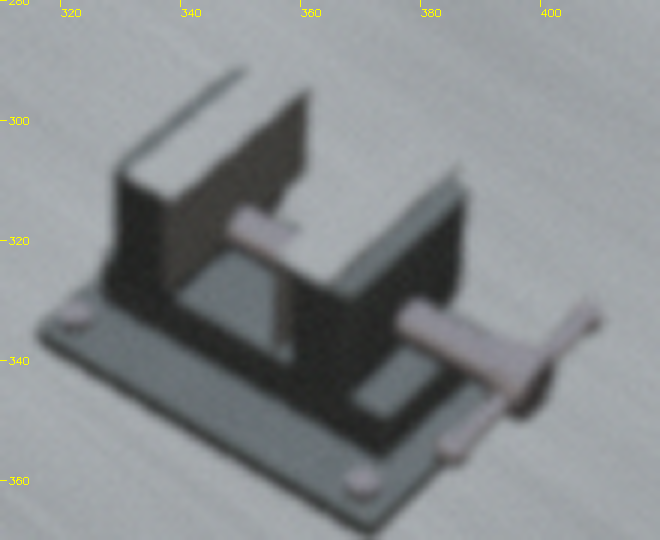

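Run:
```python
from h import *
np.set_printoptions(precision=4,suppress=True)
s=cam("scene");d=cam("side")
print("nut top",tri([(s,(460.5,253.5)),(d,(231.2,191.3))]))
print("bonnet end",tri([(s,(425,227.5)),(d,(222.5,236))]))
print("wheel",tri([(s,(454,327)),(d,(269,187))]))
B=[atz(s,p,.012) for p in [(389,235.7),(416,353),(471.7,351),(435,234)]];print(np.array(B)); print(np.mean(B,0),[np.linalg.norm(B[i]-B[(i+1)%4]) for i in range(4)])
B=[atz(d,p,.012) for p in [(227.,291),(287,220),(190,279.5)]];print("side",np.array(B))
for p in [(233.1,215.4),(243.7,194.3),(252.1,219.3)]: print("jaw s",atz(s,p,.08))
for p in [(338,313),(361,295),(358.5,320),(330,308)]: print("jaw d",atz(d,p,.08))
```

```text
nut top (array([0.5621, 0.2211, 0.1336]), [array([-1.7,  1. ]), array([-1.3, -0.8])])
bonnet end (array([0.4792, 0.1442, 0.0922]), [array([-2.5,  1.4]), array([-2.2, -1.3])])
wheel (array([0.683 , 0.2436, 0.0874]), [array([-1.4,  0.7]), array([-0.9, -0.5])])
[[0.4401 0.0762 0.012 ]
 [0.7006 0.1985 0.012 ]
 [0.6603 0.2879 0.012 ]
 [0.3981 0.165  0.012 ]]
[0.5498 0.1819 0.012 ] [np.float64(0.2878755836399121), np.float64(0.09802699739813799), np.float64(0.2896090791485537), np.float64(0.09821789810081008)]
side [[0.4339 0.0678 0.012 ]
 [0.6943 0.1909 0.012 ]
 [0.3979 0.1519 0.012 ]]
jaw s [ 0.5718 -0.2143  0.08  ]
jaw s [ 0.5065 -0.2237  0.08  ]
jaw s [ 0.5677 -0.1748  0.08  ]
jaw d [ 0.5027 -0.1883  0.08  ]
jaw d [ 0.5677 -0.1813  0.08  ]
jaw d [ 0.5166 -0.2255  0.08  ]
jaw d [ 0.5013 -0.169   0.08  ]
```

```bash
cat >> h.py <<'E'
def Rdown(psi):
    c,s=np.cos(psi),np.sin(psi)
    return np.array([[-s,c,0],[c,s,0],[0,0,-1.]])
def plan(p,psideg,lead=0):
    o=r.get_obs();R0=R.from_rotvec(o["tool_rot"]);p=np.array(p,float)
    sh=R0.inv().apply(p-o["tcp_pos"])/.15
    t=(R0.inv()*R.from_matrix(Rdown(np.deg2rad(psideg)))).as_rotvec()/np.pi
    y=R0.as_matrix()[:,1]
    print("t",round(o["t"],2),"tcp",o["tcp_pos"].round(4),"psi",round(np.degrees(np.arctan2(y[1],y[0])),2),"tilt",R0.as_matrix()[:2,2].round(4),"op",round(o["opening"],4),"F",o["contact_force"].round(1),"q",o["q"].round(3))
    print("shift",sh.round(3),"turn",t.round(4))
E
python3 - <<'E'
from h import *
plan([.54,.195,.40],25)
E
```

```text
t 0.15 tcp [0.2319 0.5534 0.4037] psi 67.27 tilt [-0.0007 -0.0014] op 0.0878 F [-0.3  0.2  0.3] q [ 1.117  0.092  1.232 -0.     1.82  -0.057]
shift [-2.818 -1.41   0.027] turn [-5.000e-04  2.000e-04  2.348e-01]
```

Call:
send_rows([
  [[-1,-0.5,-0.25,0,0,0,0],[-1,-0.94,-0.47,0,0,0,0],[-1,-0.94,-0.47,0,0,0,0],[-1,-0.94,-0.47,0,0,0,0]],
])

```text
t: 0.55
tcp_pos: [0.3373, 0.4307, 0.4046]
tool_rot: [0.627, 3.077, -0.002]
contact_force: [-1.2, 0.5, 0.1]
opening: 0.0877
```

Call:
send_rows([
  [[-1,-0.94,-0.47,0,0,0,0],[-1,-0.94,-0.47,0,0,0,0],[-1,-0.94,-0.47,0,0,0,0],[-1,-0.94,-0.47,0,0,0,0]],
])

```text
t: 0.95
tcp_pos: [0.4398, 0.3114, 0.4041]
tool_rot: [0.627, 3.078, -0.002]
contact_force: [0.4, -0.3, -0.2]
opening: 0.0874
```

Call:
send_rows([
  [[-1,-0.94,-0.47,0.03,0,0,0.235],[-1,-0.94,-0.47,0.03,0,0,0.235],[-1,-0.94,-0.47,0.03,0,0,0.235],[-1,-0.94,-0.47,0.03,0,0,0.235],[-1,-0.94,-0.47,0.03,0,0,0.235],[-1,-0.94,-0.47,0.03,0,0,0.235],[-1,-0.94,-0.47,0.03,0,0,0.235]],
])

```text
t: 1.65
tcp_pos: [0.54, 0.1958, 0.3999]
tool_rot: [-1.682, -2.653, 0.0]
contact_force: [-0.0, -0.5, 0.8]
opening: 0.0876
```

Run:
```python
from h import *
import pickle
o=r.get_obs();im=viewer.capture("wrist");cv2.imwrite("pics/w1.png",im);pickle.dump(o,open("w1.pkl","wb"))
plan([.54,.195,.40],25)
```

```text
t 1.7 tcp [0.5399 0.1959 0.4001] psi 25.23 tilt [-0.0003  0.0003] op 0.088 F [-0.9  0.4  0.9] q [ 0.289  0.021  1.312  0.     1.809 -0.152]
shift [-0.005 -0.002  0.   ] turn [-0.     -0.0001  0.0013]
```

View pics/w1.png

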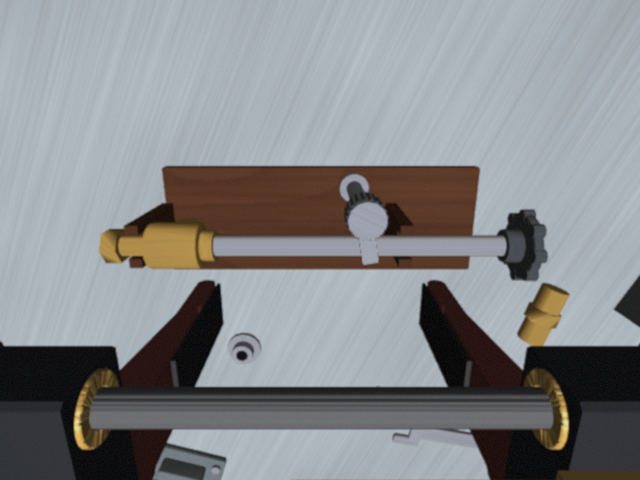

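The wrist view shows the valve in its rest: stem along row 245, barrel at x≈175, handwheel at (525,245). The nut's top is at (368,220) and the tongue points to (371,263), crossing the stem. I'll take a second view from a shifted place.

Call:
send_rows([
  [[-1,-0.2,0.2,0,0,0,0],[-1,-0.4,0.4,0,0,0,0],[-1,-0.4,0.4,0,0,0,0],[-1,-0.4,0.4,0,0,0,0]],
])

```text
t: 2.1
tcp_pos: [0.6203, 0.1662, 0.3989]
tool_rot: [-1.685, -2.649, 0.002]
contact_force: [-0.7, 0.6, -0.0]
opening: 0.0881
```

Run:
```python
from h import *
import pickle
o=r.get_obs();im=viewer.capture("wrist");cv2.imwrite("pics/w2.png",im);pickle.dump(o,open("w2.pkl","wb"))
crop("pics/w1.png","pics/w1a.png",330,160,540,290,3)
crop("pics/w1.png","pics/w1b.png",80,160,300,290,3)
crop("pics/w2.png","pics/w2c.png",0,60,640,300,1)
print(o["tcp_pos"],np.abs(o["qd"]).max())
```

```text
[0.62028833 0.16624524 0.39885951] 0.0541175762287069
```

View pics/w1a.png

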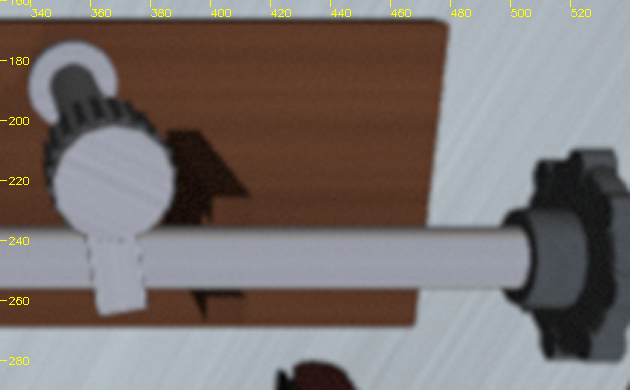

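View pics/w1b.png

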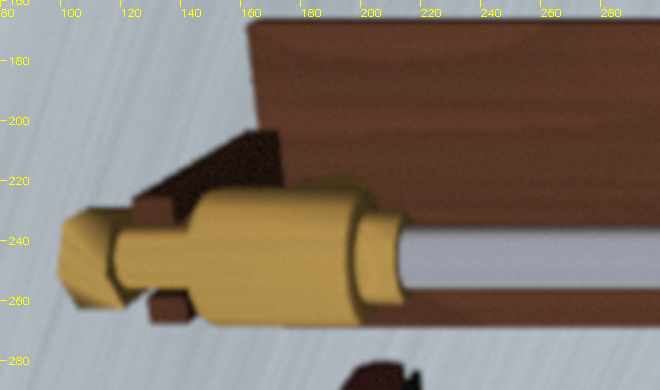

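View pics/w2c.png

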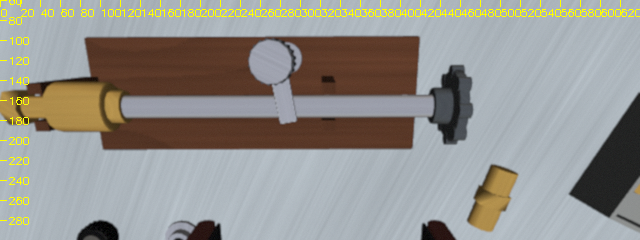

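Run:
```python
from h import *
crop("pics/w2.png","pics/w2a.png",230,80,480,220,3)
crop("pics/w2.png","pics/w2b.png",20,80,240,220,3)
```

```text
(no output)
```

View pics/w2a.png

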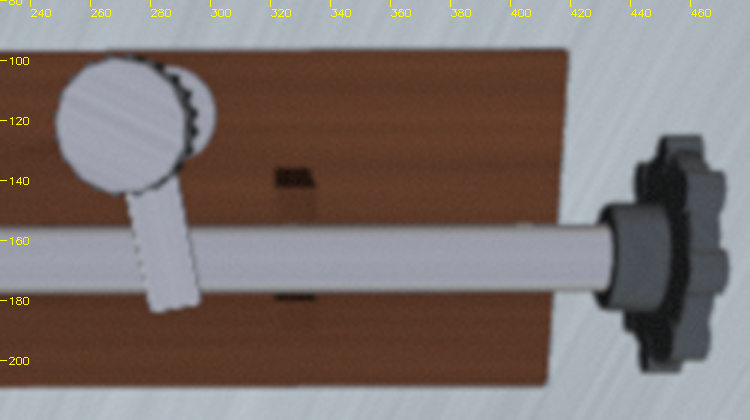

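View pics/w2b.png

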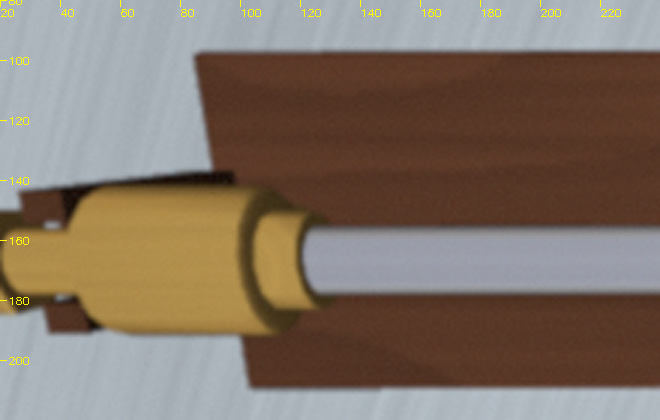

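Run:
```python
from h import *
import pickle
np.set_printoptions(precision=4,suppress=True)
o1=pickle.load(open("w1.pkl","rb"));o2=pickle.load(open("w2.pkl","rb"))
a=cam("wrist",o1);b=cam("wrist",o2)
T=lambda p,q:tri([(a,p),(b,q)])
n,e=T((368,220.3),(271.2,121.3));print("nut top",n,e)
t,e=T((371.2,263.3),(288.8,182.5));print("tip",t,e)
j,e=T((213.3,246.2),(120.3,166.6));print("x=-42 stem top",j,e)
# stem line: plane intersection
def pl(c,p,q):
    e,d1=ray(c,p);_,d2=ray(c,q);m=np.cross(d1,d2);return m/np.linalg.norm(m),e
m1,e1=pl(a,(230,246.3),(490,246.2));m2,e2=pl(b,(130,166.7),(425,166.2))
dr=np.cross(m1,m2);dr/=np.linalg.norm(dr);dr*=np.sign(dr[0]);print("stem dir",dr,np.degrees(np.arctan2(dr[1],dr[0])))
# point on line at along-position of j
X=np.linalg.lstsq(np.array([m1,m2,dr]),np.array([m1@e1,m2@e2,dr@j]),rcond=None)[0];print("stem pt",X)
for c,pts in ((a,[(162,167),(479,167.5),(468,268)]),(b,[(85,97.5),(419,96.5),(412,208),(103,208.5)])):
    P=np.array([atz(c,p,.012) for p in pts]);print("board",P, [np.degrees(np.arctan2(*(P[1]-P[0])[1::-1]))], np.linalg.norm(P[1]-P[0]))
th=np.arctan2(dr[1],dr[0]);u=np.array([np.cos(th),np.sin(th)]);v=np.array([-u[1],u[0]])
print("balance",j[:2]+.042*u)
d=(n-t)[:2];print("tongue ang vs -y of stem",np.degrees(np.arctan2((t-n)[:2]@u,-(t-n)[:2]@v)),np.linalg.norm(d))
print("nut in stem frame from j",(n[:2]-j[:2])@u,(n[:2]-j[:2])@v)
s=cam("scene");d=cam("side")
for P in (n,j,t): print(proj(s,P),proj(d,P))
```

```text
nut top [0.5605 0.2226 0.1296] [array([ 0.2, -0.2]), array([-0.2,  0.2])]
tip [0.5847 0.1878 0.0986] [array([-0.1,  0.1]), array([ 0.1, -0.1])]
x=-42 stem top [0.4729 0.1473 0.0925] [array([-0.6,  0.6]), array([ 0.6, -0.6])]
stem dir [ 0.9058  0.4236 -0.0087] 25.064217376040116
stem pt [0.4733 0.1463 0.0881]
board [[0.3956 0.1645 0.012 ]
 [0.655  0.2861 0.012 ]
 [0.6971 0.198  0.012 ]] [np.float64(25.10918243229345)] 0.2864495025879573
board [[0.3965 0.1642 0.012 ]
 [0.6558 0.2861 0.012 ]
 [0.6977 0.1976 0.012 ]
 [0.4376 0.0755 0.012 ]] [np.float64(25.169364576237644)] 0.28652222528306825
balance [0.5109 0.1651]
tongue ang vs -y of stem 9.727431856743923 0.042329444533654136
nut in stem frame from j 0.11127107075973028 0.031122611631104306
[[459.3486 255.6615]] [[229.0916 192.0452]]
[[424.882  227.1151]] [[216.8984 235.1817]]
[[433.4232 271.4874]] [[248.3318 206.1182]]
```

The measurements agree with the text: nut axis at (0.5607, 0.2229), tongue at 9.7° (0.17 rad), stem direction 25.1°, balance point at (0.511, 0.165). Next I go to the nut.

Run:
```python
from h import *
plan([.5607,.2229,.287],25.1)
```

```text
t 2.15 tcp [0.6196 0.1665 0.4   ] psi 25.08 tilt [-0.0007  0.0003] op 0.0878 F [-0.2  0.   0.4] q [ 0.209  0.205  1.114  0.     1.823 -0.228]
shift [ 0.506 -0.196  0.754] turn [-0.0002 -0.0002 -0.0001]
```

Call:
send_rows([
  [[-1,0.25,-0.1,0.05,0,0,0],[-1,0.506,-0.196,0.1,0,0,0],[-1,0.506,-0.196,0.25,0,0,0],[-1,0.506,-0.196,0.4,0,0,0],[-1,0.506,-0.196,0.5,0,0,0],[-1,0.506,-0.196,0.58,0,0,0],[-1,0.506,-0.196,0.66,0,0,0],[-1,0.506,-0.196,0.72,0,0,0],[-1,0.506,-0.196,0.754,0,0,0],[-1,0.506,-0.196,0.754,0,0,0]],
])

```text
t: 3.15
tcp_pos: [0.5613, 0.222, 0.2862]
tool_rot: [-1.689, -2.648, 0.001]
contact_force: [0.0, 0.2, 0.1]
opening: 0.0878
```

Run:
```python
from h import *
cv2.imwrite("pics/w3.png",viewer.capture("wrist"))
plan([.5607,.2229,.287],25.1)
```

```text
t 3.2 tcp [0.5615 0.2221 0.287 ] psi 24.95 tilt [-0.0002 -0.0001] op 0.0877 F [ 0.2 -1.   0. ] q [ 0.32   0.11   1.419 -0.     1.613 -0.115]
shift [ 0.007 -0.002  0.   ] turn [-0.0001 -0.     -0.0008]
```

View pics/w3.png

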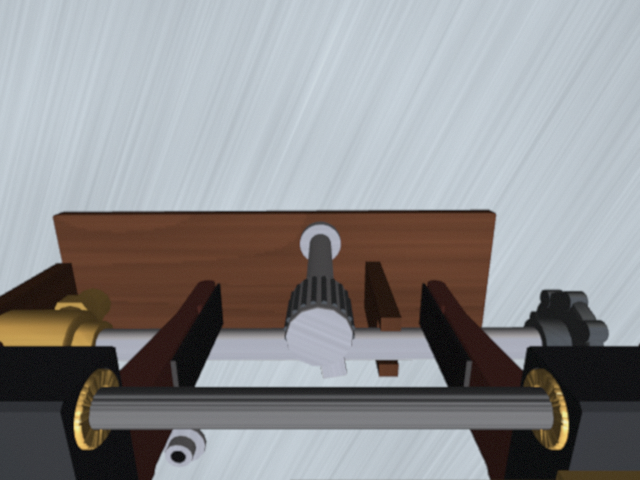

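The nut's top is at (320,335), centred between the fingers. Closing.

Call:
send_rows([
  [[1,0.007,-0.002,0,0,0,0],[1,0.007,-0.002,0,0,0,0],[1,0.007,-0.002,0,0,0,0],[1,0.007,-0.002,0,0,0,0],[1,0.007,-0.002,0,0,0,0],[1,0.007,-0.002,0,0,0,0],[1,0.007,-0.002,0,0,0,0],[1,0.007,-0.002,0,0,0,0]],
])

```text
t: 4.0
tcp_pos: [0.5606, 0.223, 0.287]
tool_rot: [-1.689, -2.649, 0.0]
contact_force: [-0.1, 0.3, 0.8]
opening: 0.0272
```

Call:
send_rows([
  [[1,0,0,0,0,0,0],[1,0,0,0,0,0,-0.03],[1,0,0,0,0,0,-0.06],[1,0,0,0,0,0,-0.095],[1,0,0,0,0,0,-0.13],[1,0,0,0,0,0,-0.165],[1,0,0,0,0,0,-0.2],[1,0,0,0,0,0,-0.235],[1,0,0,0,0,0,-0.27],[1,0,0,0,0,0,-0.305],[1,0,0,0,0,0,-0.34],[1,0,0,0,0,0,-0.37],[1,0,0,0,0,0,-0.4],[1,0,0,0,0,0,-0.42],[1,0,0,0,0,0,-0.43],[1,0,0,0,0,0,-0.43],[1,0,0,0,0,0,-0.43]],
])

```text
t: 5.7
tcp_pos: [0.5599, 0.2217, 0.287]
tool_rot: [0.336, -3.12, 0.005]
contact_force: [-6.9, -7.4, 4.2]
opening: 0.0256
```

Run:
```python
from h import *
cv2.imwrite("pics/w4.png",viewer.capture("wrist"))
plan([.5607,.2229,.287],102)
print(r.get_obs()["moment"])
```

```text
t 5.75 tcp [0.5599 0.2218 0.287 ] psi 102.31 tilt [-0.0037 -0.0037] op 0.0252 F [-7.2 -6.5  4.3] q [ 0.321  0.108  1.421 -0.002  1.618 -1.464]
shift [-0.007  0.006 -0.   ] turn [-0.0009 -0.0014  0.0017]
[-1.13227192  1.13301038  0.03127619]
```

View pics/w4.png

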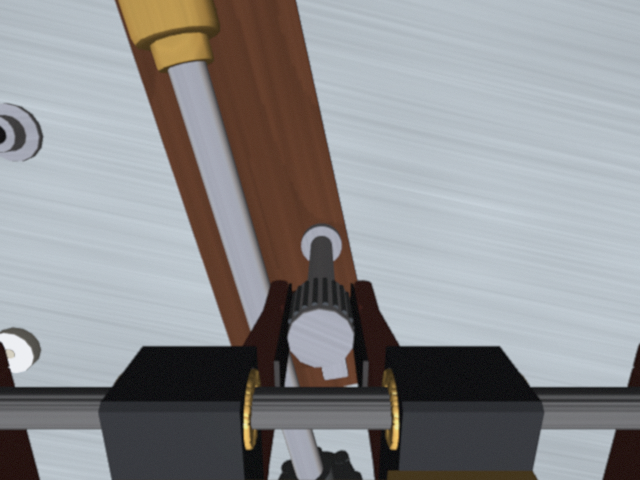

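The tongue at (335,368) kept its place relative to the tool, so the keeper is at about 87° (1.52 rad) and clear of the stem. Releasing and rising.

Call:
send_rows([
  [[-1,0,0,0,0,0,0],[-1,0,0,0,0,0,0],[-1,0,0,0,0,0,0],[-1,0,0,0,0,0,0],[-1,0,0,0,0,0,0],[-1,0,0,0,0,0,0],[-1,0,0,-0.1,0,0,0],[-1,0,0,-0.3,0,0,0],[-1,0,0,-0.5,0,0,0],[-1,0,0,-0.7,0,0,0.0],[-1,0,0,-0.76,0,0,0.0],[-1,0,0,-0.76,0,0,0.0]],
])

```text
t: 6.95
tcp_pos: [0.5606, 0.223, 0.4036]
tool_rot: [-0.338, 3.119, 0.001]
contact_force: [0.0, -0.5, -0.1]
opening: 0.0876
```

Run:
```python
from h import *
import pickle
o=r.get_obs();cv2.imwrite("pics/w5.png",viewer.capture("wrist"));pickle.dump(o,open("w5.pkl","wb"))
print(r.get_obs()["opening"])
plan([.511,.165,.34],115.1)
```

```text
0.08827516289201207
t 7.0 tcp [0.5606 0.223  0.4013] psi 102.37 tilt [0.0009 0.0003] op 0.0883 F [ 0.1  0.1 -0.6] q [ 0.322  0.099  1.228  0.     1.813 -1.464]
shift [ 0.406 -0.307  0.408] turn [ 0.      0.0003 -0.0707]
```

View pics/w5.png

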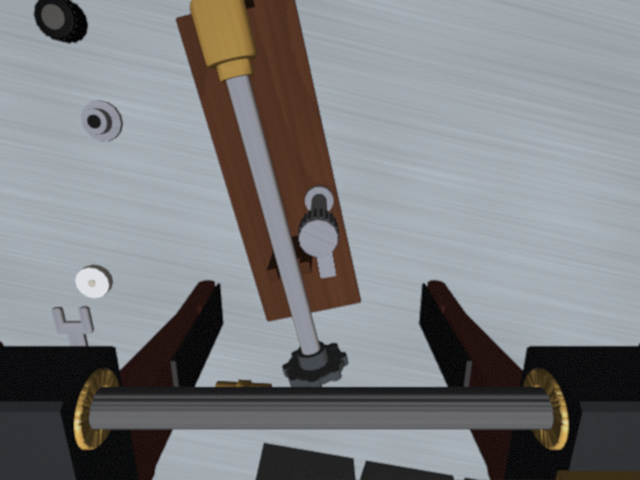

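The tongue at (326,267) now lies beside the stem, pointing to the handwheel. Next, over the balance point.

Call:
send_rows([
  [[-1,0.2,-0.15,0.0,0,0,-0.0355],[-1,0.4,-0.3,0.2,0,0,-0.0707],[-1,0.406,-0.307,0.4,0,0,-0.0707],[-1,0.406,-0.307,0.55,0,0,-0.0707],[-1,0.406,-0.307,0.6,0,0,-0.0707],[-1,0.406,-0.307,0.6,0,0,-0.0707]],
])

```text
t: 7.6
tcp_pos: [0.5106, 0.1649, 0.3083]
tool_rot: [0.681, -3.062, 0.0]
contact_force: [-0.1, 0.2, 0.6]
opening: 0.0879
```

Run:
```python
from h import *
import pickle
o=r.get_obs();cv2.imwrite("pics/w6.png",viewer.capture("wrist"));pickle.dump(o,open("w6.pkl","wb"))
c=cam("wrist",o)
print(proj(c,[[.4729,.1467,.0925],[.511,.1645,.0935],[.62,.2155,.0935]]))
plan([.511,.1645,.2485],115.1)
```

```text
[[317.14536725 197.48649116]
 [317.34554144 277.45422257]
 [317.95890317 460.9807202 ]]
t 7.65 tcp [0.5109 0.1651 0.3102] psi 115.1 tilt [-0.0018 -0.0005] op 0.0878 F [ 0.4 -0.4  0.2] q [ 0.249 -0.076  1.566 -0.     1.654 -1.76 ]
shift [ 0.    -0.004  0.412] turn [ 0.0001 -0.0006 -0.    ]
```

View pics/w6.png

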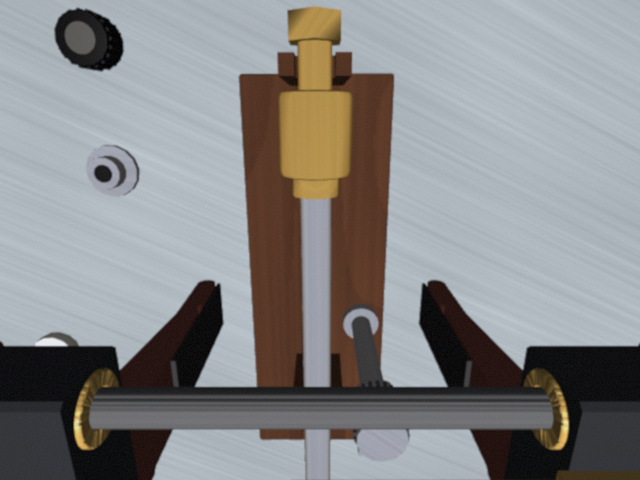

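The stem runs straight down the image at x≈316 between the fingers, and the junction at row 197 matches the prediction. I'll descend and close.

Call:
send_rows([
  [[-1,0,-0.009,0.1,0,0,0],[-1,0,-0.009,0.2,0,0,0],[-1,0,-0.009,0.3,0,0,0],[-1,0,-0.009,0.37,0,0,0],[-1,0,-0.009,0.412,0,0,0],[-1,0,-0.009,0.412,0,0,0],[1,0,-0.009,0.412,0,0,0],[1,0,-0.009,0.412,0,0,0],[1,0,-0.009,0.412,0,0,0],[1,0,-0.009,0.412,0,0,0],[1,0,-0.009,0.412,0,0,0],[1,0,-0.009,0.412,0,0,0],[1,0,-0.009,0.412,0,0,0],[1,0,-0.009,0.412,0,0,0],[1,0,-0.009,0.412,0,0,0],[1,0,-0.009,0.412,0,0,0]],
])

```text
t: 9.25
tcp_pos: [0.5116, 0.1636, 0.2493]
tool_rot: [-0.682, 3.066, -0.001]
contact_force: [0.4, -1.4, 1.0]
opening: 0.0154
```

Run:
```python
from h import *
import pickle
o=r.get_obs();cv2.imwrite("pics/w7.png",viewer.capture("wrist"));pickle.dump(o,open("w7.pkl","wb"))
plan([.511,.1645,.2485],115.1)
```

```text
t 9.3 tcp [0.5117 0.1636 0.2493] psi 115.08 tilt [ 0.0004 -0.0006] op 0.0154 F [ 1.  -2.   0.7] q [ 2.460e-01 -5.200e-02  1.651e+00 -1.000e-03  1.542e+00 -1.762e+00]
shift [0.001 0.008 0.006] turn [-0.0002  0.     -0.0001]
```

View pics/w7.png

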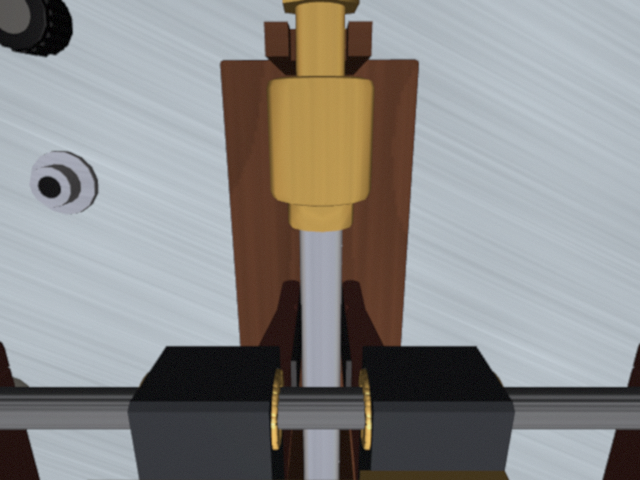

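Gripped; the opening is 15.4 mm on the 16 mm stem. Lifting straight up smoothly.

Call:
send_rows([
  [[1,0,0,-0.01,0,0,0],[1,0,0,-0.03,0,0,0],[1,0,0,-0.06,0,0,0],[1,0,0,-0.1,0,0,0],[1,0,0,-0.15,0,0,0],[1,0,0,-0.21,0,0,0],[1,0,0,-0.27,0,0,0],[1,0,0,-0.33,0,0,0],[1,0,0,-0.39,0,0,0],[1,0,0,-0.45,0,0,0],[1,0,0,-0.51,0,0,0],[1,0,0,-0.57,0,0,0],[1,0,0,-0.63,0,0,0],[1,0,0,-0.68,0,0,0],[1,0,0,-0.72,0,0,0],[1,0,0,-0.74,0,0,0],[1,0,0,-0.75,0,0,0],[1,0,0,-0.75,0,0,0]],
])

```text
t: 11.1
tcp_pos: [0.5115, 0.1638, 0.3617]
tool_rot: [0.682, -3.066, 0.0]
contact_force: [-0.0, -0.5, -6.4]
opening: 0.0157
```

Run:
```python
from h import *
import pickle
o=r.get_obs();cv2.imwrite("pics/w8.png",viewer.capture("wrist"));pickle.dump(o,open("w8.pkl","wb"))
cv2.imwrite("pics/side8.png",viewer.capture("side"))
plan([.607,-.19,.36],98);print(o["moment"])
crop("pics/side8.png","pics/side8c.png",170,80,330,300,3 if 0 else 2)
```

```text
t 11.2 tcp [0.5115 0.1638 0.3613] psi 115.09 tilt [-0.0007 -0.0002] op 0.0153 F [ 0.3  0.8 -6.6] q [ 0.246 -0.082  1.481  0.     1.743 -1.762]
shift [ 0.424 -2.406  0.008] turn [ 0.     -0.0002  0.095 ]
[ 0.05149116 -0.0345254   0.03695253]
```

View pics/w8.png

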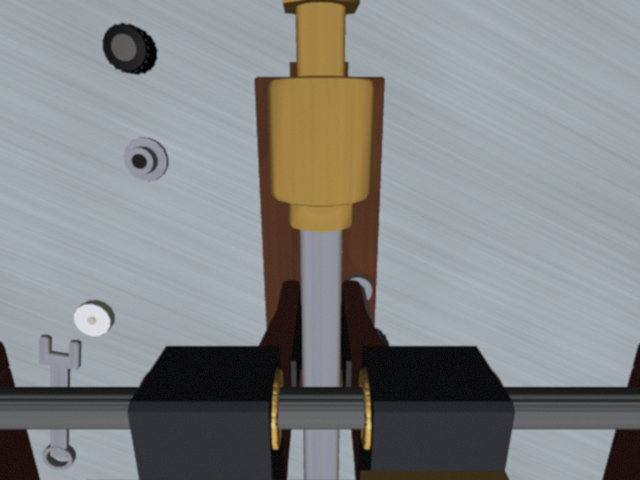

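View pics/side8.png

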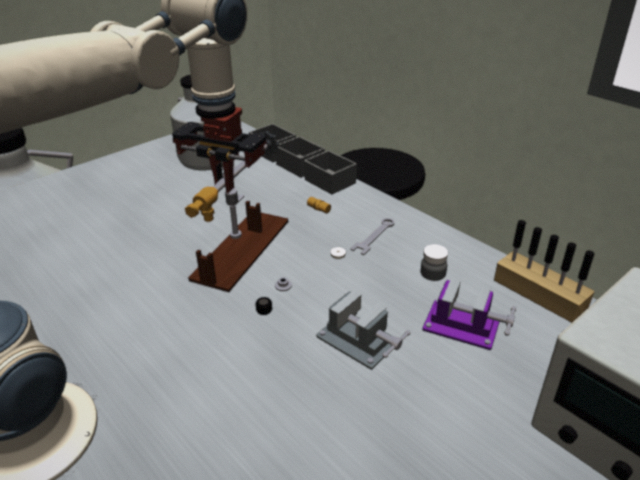

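The barrel and bonnet sit at the same pixels in w7 and w8, so the valve did not tilt. The keeper and rest are clear in the side view, and the lifted weight is about 6.5 N. Next I move toward the grey vise, stopping short to measure it.

Run:
```python
from h import *
plan([.60,-.09,.365],98)
```

```text
t 11.2 tcp [0.5115 0.1638 0.3613] psi 115.09 tilt [-0.0007 -0.0002] op 0.0153 F [ 0.3  0.8 -6.6] q [ 0.246 -0.082  1.481  0.     1.743 -1.762]
shift [ 0.183 -1.782 -0.025] turn [ 0.     -0.0002  0.095 ]
```

Call:
send_rows([
  [[1,0,-0.02,0,0,0,0.002],[1,0.01,-0.06,0,0,0,0.005],[1,0.02,-0.12,-0.01,0,0,0.01],[1,0.03,-0.2,-0.01,0,0,0.015],[1,0.04,-0.3,-0.02,0,0,0.02],[1,0.05,-0.41,-0.025,0,0,0.026],[1,0.06,-0.53,-0.025,0,0,0.032],[1,0.07,-0.65,-0.025,0,0,0.038],[1,0.08,-0.76,-0.025,0,0,0.043],[1,0.09,-0.84,-0.025,0,0,0.046],[1,0.09,-0.89,-0.025,0,0,0.0475],[1,0.09,-0.91,-0.025,0,0,0.0475],[1,0.09,-0.91,-0.025,0,0,0.0475]],
])

```text
t: 12.5
tcp_pos: [0.5573, 0.0343, 0.3654]
tool_rot: [0.452, -3.109, -0.0]
contact_force: [-0.6, 0.3, -7.0]
opening: 0.0152
```

Run:
```python
from h import *
import pickle
plan([.60,-.09,.365],98)
o=r.get_obs();cv2.imwrite("pics/w9.png",viewer.capture("wrist"));pickle.dump(o,open("w9.pkl","wb"))
```

```text
t 12.5 tcp [0.5573 0.0343 0.3654] psi 106.54 tilt [-0.0002  0.0003] op 0.0152 F [-0.6  0.3 -7. ] q [ 0.    -0.025  1.419  0.     1.748 -1.859]
shift [-0.037 -0.875  0.003] turn [ 0.0001 -0.      0.0474]
```

View pics/w9.png

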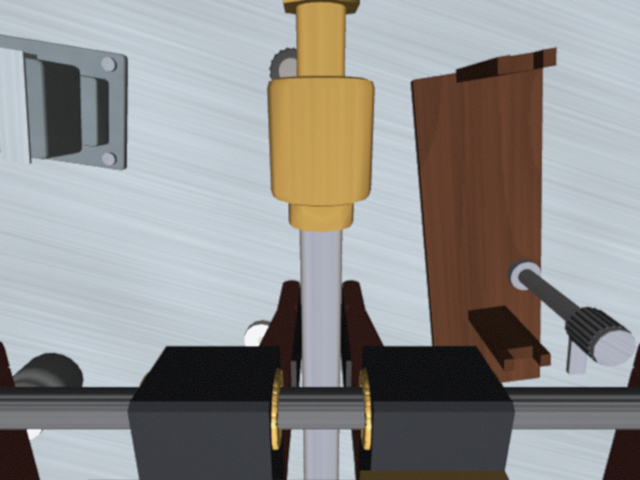

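Call:
send_rows([
  [[1,0,-0.02,0,0,0,0.003],[1,0,-0.06,0,0,0,0.008],[1,0,-0.12,0,0,0,0.014],[1,0,-0.2,0,0,0,0.021],[1,0,-0.3,0,0,0,0.029],[1,0,-0.4,0,0,0,0.036],[1,0,-0.48,0,0,0,0.042],[1,0,-0.54,0,0,0,0.046],[1,0,-0.58,0,0,0,0.0474],[1,0,-0.6,0,0,0,0.0474],[1,0,-0.6,0,0,0,0.0474],[1,0,-0.6,0,0,0,0.0474]],
])

```text
t: 13.75
tcp_pos: [0.5828, -0.0515, 0.3655]
tool_rot: [-0.22, 3.134, 0.0]
contact_force: [-0.4, -0.1, -6.1]
opening: 0.0154
```

Run:
```python
from h import *
import pickle
plan([.60,-.09,.365],98)
o=r.get_obs();cv2.imwrite("pics/w10.png",viewer.capture("wrist"));pickle.dump(o,open("w10.pkl","wb"))
```

```text
t 13.75 tcp [ 0.5828 -0.0515  0.3655] psi 98.04 tilt [-0.      0.0003] op 0.0154 F [-0.4 -0.1 -6.1] q [-0.146  0.046  1.347  0.     1.749 -1.857]
shift [-0.078 -0.27   0.003] turn [0.0001 0.     0.0002]
```

View pics/w10.png

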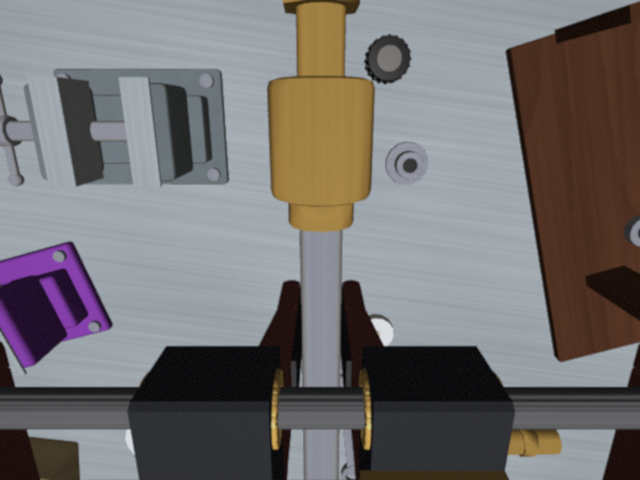

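The grey vise's jaws are at x≈25–80 and 120–190, rows 75–187; the purple one is at lower left. Taking a second view.

Call:
send_rows([
  [[1,0.02,-0.02,0,0,0,0],[1,0.08,-0.06,0,0,0,0],[1,0.16,-0.12,0,0,0,0],[1,0.24,-0.18,0,0,0,0],[1,0.3,-0.22,0,0,0,0],[1,0.33,-0.24,0,0,0,0],[1,0.34,-0.25,0,0,0,0],[1,0.34,-0.25,0,0,0,0],[1,0.34,-0.25,0,0,0,0]],
])

```text
t: 14.7
tcp_pos: [0.5377, -0.0959, 0.3655]
tool_rot: [-0.22, 3.134, 0.0]
contact_force: [0.7, 0.7, -6.6]
opening: 0.0151
```

Run:
```python
from h import *
import pickle
plan([.60,-.09,.365],98)
o=r.get_obs();cv2.imwrite("pics/w11.png",viewer.capture("wrist"));pickle.dump(o,open("w11.pkl","wb"))
crop("pics/w10.png","pics/w10c.png",0,55,240,200,3)
crop("pics/w11.png","pics/w11c.png",20,110,280,270,3)
```

```text
t 14.7 tcp [ 0.5377 -0.0959  0.3655] psi 98.02 tilt [0.0002 0.0002] op 0.0151 F [ 0.7  0.7 -6.6] q [-0.239 -0.058  1.451  0.     1.749 -1.95 ]
shift [-0.417 -0.019  0.003] turn [0.0001 0.0001 0.0001]
```

View pics/w10c.png

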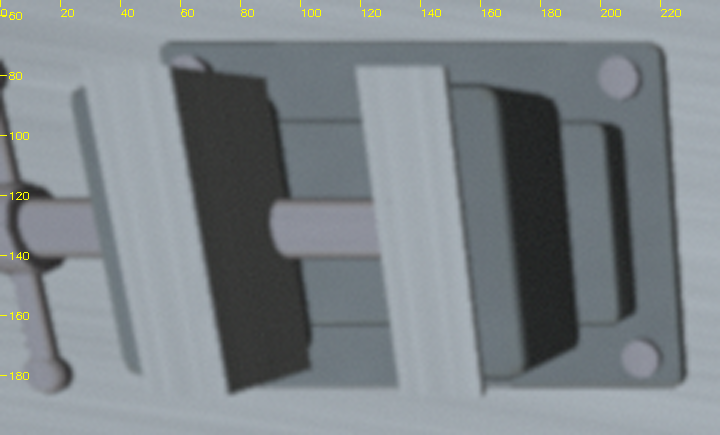

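View pics/w11c.png

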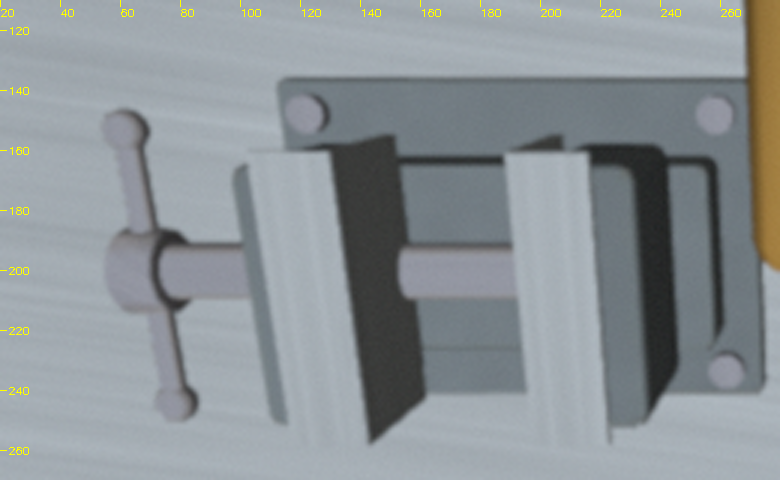

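View pics/w11.png

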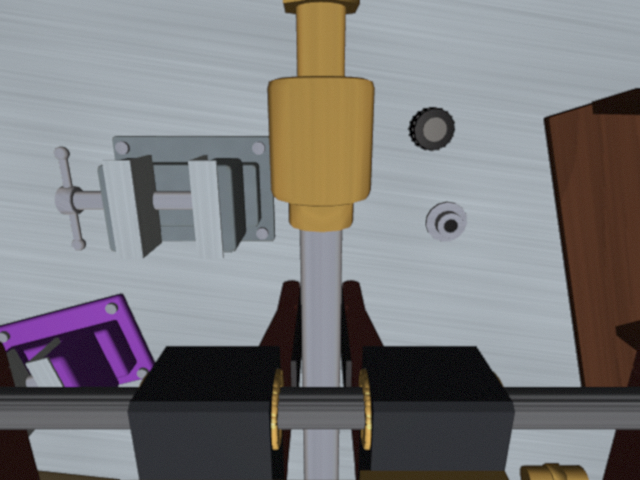

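Run:
```python
from h import *
import pickle
np.set_printoptions(precision=4,suppress=True)
o=[pickle.load(open(f"w{i}.pkl","rb")) for i in (10,11)]
a,b=[cam("wrist",x) for x in o]
A=[(57.3,77.3),(76.3,186.3),(118.7,77.3),(133.3,186.7)];B=[(130,160.3),(143,257.7),(188.3,160.7),(196.3,257.7)]
def rep(P,l):
    P=np.array(P);L=P[1]-P[0];Rr=P[3]-P[2];print(l,P.tolist() if 0 else P);c=P.mean(0)
    print(" centre",c,"ang",np.degrees(np.arctan2(L[1],L[0])),np.degrees(np.arctan2(Rr[1],Rr[0])),"len",np.linalg.norm(L),np.linalg.norm(Rr),"gap vec",((P[2]+P[3]-P[0]-P[1])/2),np.linalg.norm((P[2]+P[3]-P[0]-P[1])/2))
P=[];
for p,q in zip(A,B):
    x,e=tri([(a,p),(b,q)]);P.append(x);print(e)
rep(P,"tri")
rep([atz(a,p,.08) for p in A],"a");rep([atz(b,p,.08) for p in B],"b")
# valve in tool frame from w8
M=np.array(viewer.calibration("wrist")["mtx"]);mt=np.array(viewer.calibration("wrist")["mount"])
c=(M,mt[:3,:3],mt[:3,3])
# bonnet junction at stem top, depth .1643-.008
for nm,uv in (("stem@-42",(321.5,229.5)),("stem 330",(322,330))):print(nm,atz(c,uv,.1563))
print("barrel end x=-92",atz(c,(322,79),.1643-.012))
```

```text
[array([ 0.1, -0. ]), array([-0.1,  0. ])]
[array([ 0.1, -0.1]), array([-0.1,  0.1])]
[array([ 0.1, -0.1]), array([-0.1,  0.1])]
[array([-0.,  0.]), array([ 0., -0.])]
tri [[ 0.5049 -0.2258  0.0773]
 [ 0.5722 -0.2166  0.0776]
 [ 0.4997 -0.1875  0.0788]
 [ 0.5678 -0.1799  0.0756]]
 centre [ 0.5362 -0.2025  0.0773] ang 7.763392703371082 6.360213524118092 len 0.06790223006680754 0.06859821068911169 gap vec [-0.0049  0.0375 -0.0003] 0.03780096422629809
a [[ 0.5049 -0.2242  0.08  ]
 [ 0.5716 -0.2153  0.08  ]
 [ 0.4997 -0.187   0.08  ]
 [ 0.5667 -0.178   0.08  ]]
 centre [ 0.5357 -0.2011  0.08  ] ang 7.576487184610465 7.6586036622244125 len 0.06728775923440779 0.06755042534694837 gap vec [-0.0051  0.0373  0.    ] 0.03759869241651105
b [[ 0.5044 -0.2245  0.08  ]
 [ 0.5711 -0.2156  0.08  ]
 [ 0.4994 -0.1871  0.08  ]
 [ 0.566  -0.1787  0.08  ]]
 centre [ 0.5352 -0.2015  0.08  ] ang 7.645457189495645 7.153252821411975 len 0.06731875439503379 0.06706330306157451 gap vec [-0.0051  0.0371  0.    ] 0.03748717579571174
stem@-42 [0.0424 0.0012 0.1563]
stem 330 [0.0027 0.0014 0.1563]
barrel end x=-92 [0.0914 0.0014 0.1523]
```

The vise gap centre measures (0.5358, −0.2015), gap 37.5 mm, jaws at 7.5°. The heights agree with the text to about 2.5 mm. The fingers and stem both show the wrist camera reading about 1.2 mm high along tool y, so I allow for that.

Run:
```python
from h import *
plan([.6076,-.1933,.3223],97.5)
```

```text
t 14.75 tcp [ 0.5378 -0.0959  0.3654] psi 98.03 tilt [0.     0.0002] op 0.015 F [-0.2  0.2 -6. ] q [-0.239 -0.058  1.451  0.     1.749 -1.95 ]
shift [-0.37  -0.708  0.287] turn [0.0001 0.     0.003 ]
```

Call:
send_rows([
  [[1,-0.01,-0.02,0,0,0,0],[1,-0.03,-0.06,0,0,0,0.001],[1,-0.07,-0.13,0,0,0,0.001],[1,-0.12,-0.22,0,0,0,0.002],[1,-0.17,-0.32,0,0,0,0.003],[1,-0.22,-0.42,0,0,0,0.003],[1,-0.27,-0.52,0,0,0,0.003],[1,-0.31,-0.6,0,0,0,0.003],[1,-0.35,-0.66,0.01,0,0,0.003],[1,-0.37,-0.695,0.03,0,0,0.003],[1,-0.37,-0.708,0.07,0,0,0.003],[1,-0.37,-0.708,0.12,0,0,0.003],[1,-0.37,-0.708,0.17,0,0,0.003],[1,-0.37,-0.708,0.22,0,0,0.003],[1,-0.37,-0.708,0.26,0,0,0.003],[1,-0.37,-0.708,0.28,0,0,0.003],[1,-0.37,-0.708,0.287,0,0,0.003],[1,-0.37,-0.708,0.287,0,0,0.003],[1,-0.37,-0.708,0.287,0,0,0.003],[1,-0.37,-0.708,0.287,0,0,0.003]],
])

```text
t: 16.75
tcp_pos: [0.6074, -0.1935, 0.323]
tool_rot: [-0.205, 3.134, -0.001]
contact_force: [-0.6, 1.0, -6.6]
opening: 0.0151
```

Run:
```python
from h import *
import pickle
o=r.get_obs();pickle.dump(o,open("w12.pkl","wb"))
plan([.6076,-.1933,.3223],97.5)
for n in ("wrist","scene","side"): cv2.imwrite(f"pics/{n}12.png",viewer.capture(n))
crop("pics/scene12.png","pics/s12c.png",190,130,370,270,4)
crop("pics/side12.png","pics/d12c.png",290,210,450,370,4 if 0 else 3)
```

```text
t 16.75 tcp [ 0.6074 -0.1935  0.323 ] psi 97.47 tilt [ 0.0008 -0.0003] op 0.0151 F [-0.6  1.  -6.6] q [-0.362  0.19   1.266 -0.     1.684 -2.063]
shift [-0.002  0.001  0.005] turn [-0.0001  0.0002 -0.0002]
```

View pics/wrist12.png

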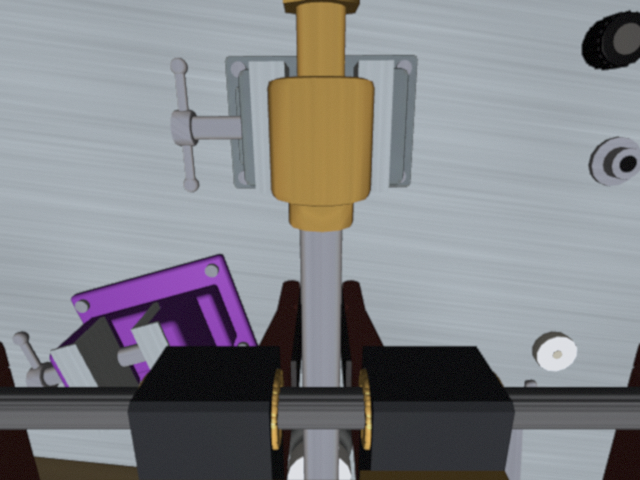

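View pics/s12c.png

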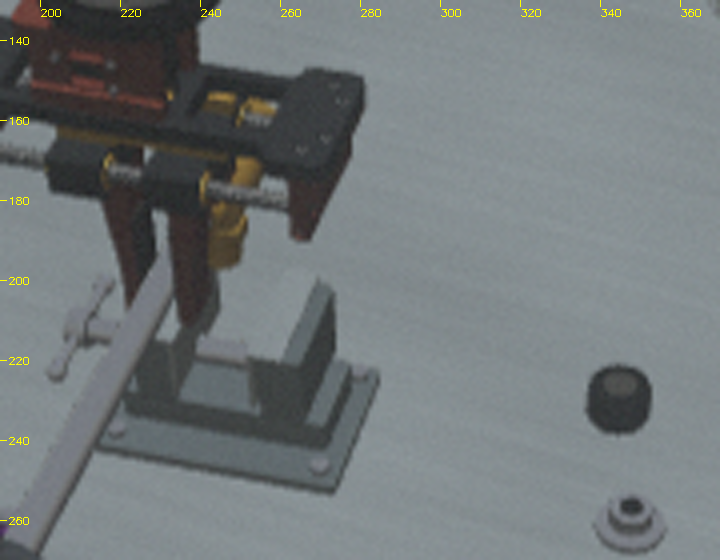

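View pics/d12c.png

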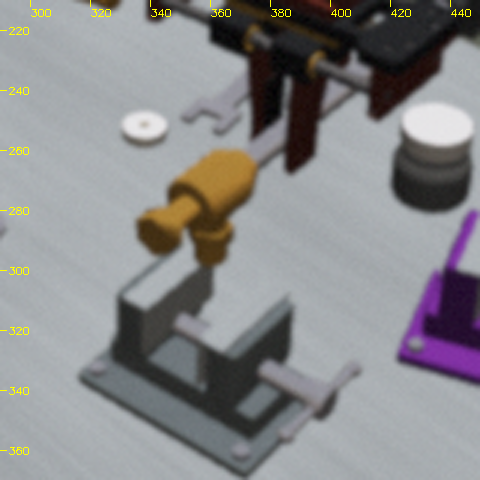

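Run:
```python
from h import *
np.set_printoptions(precision=4,suppress=True)
s=cam("scene");d=cam("side")
P=np.array([.5358,-.2027,.110])
print(proj(s,P),proj(d,P))
sp=[(s,(246.5,194.5)),(d,(360.3,296))]
print("spigot",tri(sp))
# jaw corners seen by both fixed cams (top z=.08)
G=np.array([[.5047,-.2243,.08],[.5714,-.2155,.08],[.4996,-.187,.08],[.5663,-.1784,.08]])
print(proj(s,G));print(proj(d,G))
crop("pics/side12.png","pics/d12d.png",310,255,410,345,7)
crop("pics/wrist12.png","pics/w12c.png",215,40,425,200,3)
```

```text
[[245.4318 194.3068]] [[357.4682 295.7237]]
spigot (array([ 0.5376, -0.2032,  0.1096]), [array([-1.7,  0.4]), array([-1.9, -0.4])])
[[243.8066 193.6992]
 [232.6739 215.1168]
 [261.2884 196.7461]
 [250.7564 218.379 ]]
[[353.1511 322.8043]
 [375.9581 303.1636]
 [336.2272 313.4474]
 [359.331  294.5925]]
```

View pics/d12d.png

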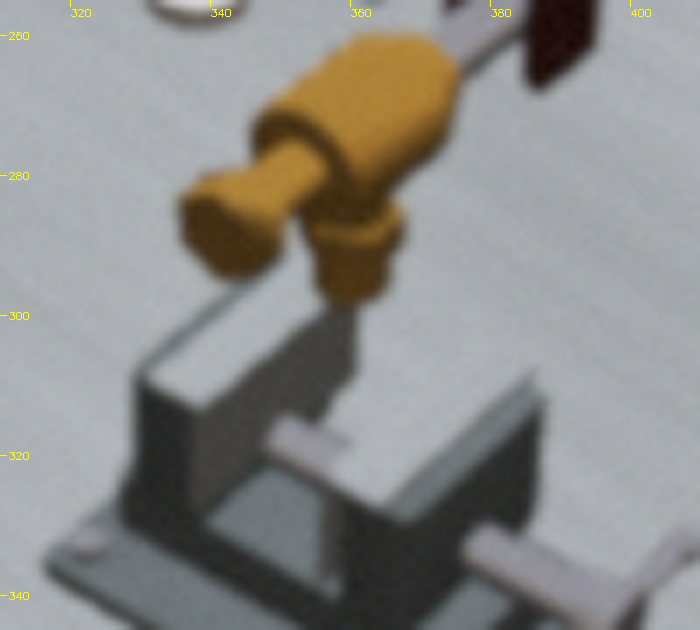

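View pics/w12c.png

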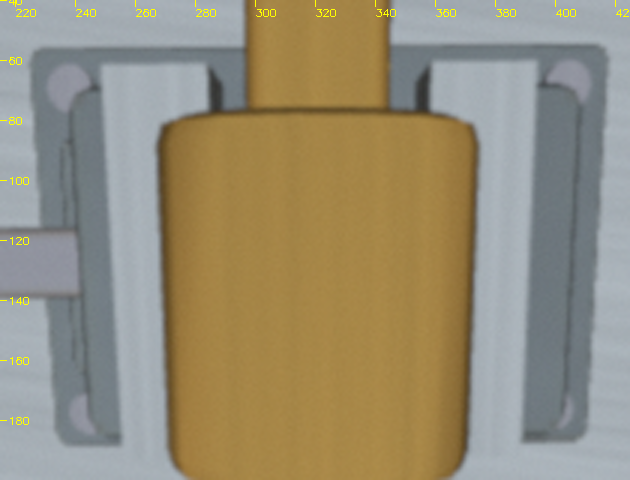

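Run:
```python
from h import *
np.set_printoptions(precision=4,suppress=True)
s=cam("scene");d=cam("side")
print("R near jaw corner",tri([(s,(252.1,219.3)),(d,(361,295))]), "wrist .5663 -.1784")
crop("pics/scene12.png","pics/s12d.png",215,160,295,230,9)
crop("pics/side0.png","pics/d0j.png",310,280,400,340,8)
crop("pics/scene0.png","pics/s0j.png",215,185,295,230,9)
```

```text
R near jaw corner (array([ 0.568 , -0.1776,  0.0783]), [array([-1.3,  0.3]), array([-1.4, -0.3])]) wrist .5663 -.1784
```

View pics/s12d.png

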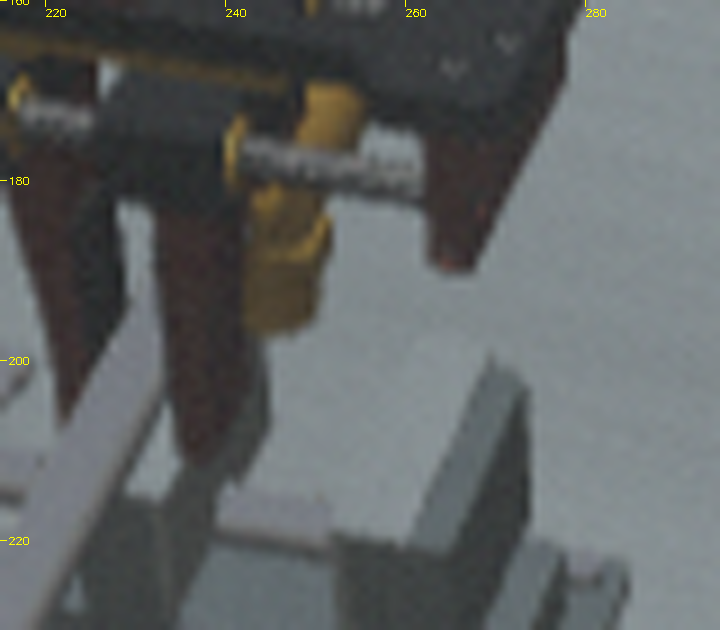

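View pics/d0j.png

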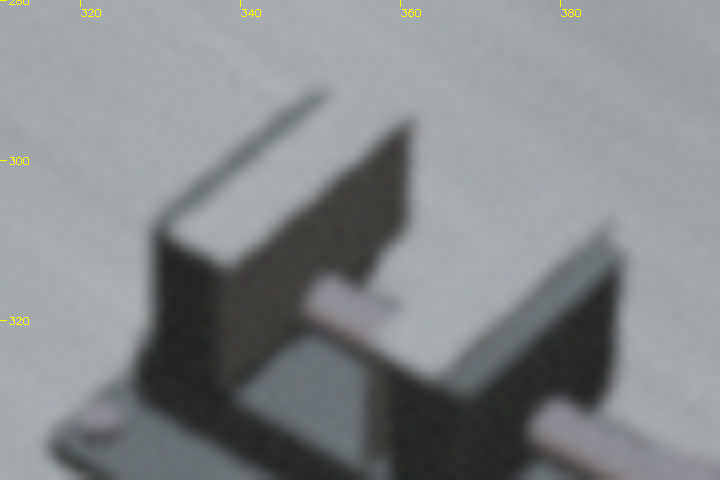

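The views agree on the placing. In the wrist view, the neck and barrel centre (crop x≈318) sits midway between the jaw caps (≈319). In the scene and side views, the spigot end is within about 1 mm of the gap centre and about 30 mm above the jaws. I'll let it settle and then hand in.

Call:
send_rows([
  [[1,0,0,0,0,0,0],[1,0,0,0,0,0,0],[1,0,0,0,0,0,0],[1,0,0,0,0,0,0],[1,0,0,0,0,0,0]],
])

```text
t: 17.4
tcp_pos: [0.6073, -0.1935, 0.3224]
tool_rot: [0.205, -3.135, -0.0]
contact_force: [1.2, 0.0, -6.7]
opening: 0.015
```

Run:
```python
from h import *
plan([.6076,-.1933,.3223],97.5)
print(np.abs(r.get_obs()["qd"]).max())
cv2.imwrite("pics/scene13.png",viewer.capture("scene"))
```

```text
t 17.4 tcp [ 0.6073 -0.1935  0.3224] psi 97.47 tilt [-0.0001  0.    ] op 0.015 F [ 1.2  0.  -6.7] q [-0.362  0.191  1.267  0.     1.684 -2.063]
shift [-0.002  0.001  0.001] turn [ 0.     -0.     -0.0002]
0.0009514322352170325
```

View pics/scene13.png

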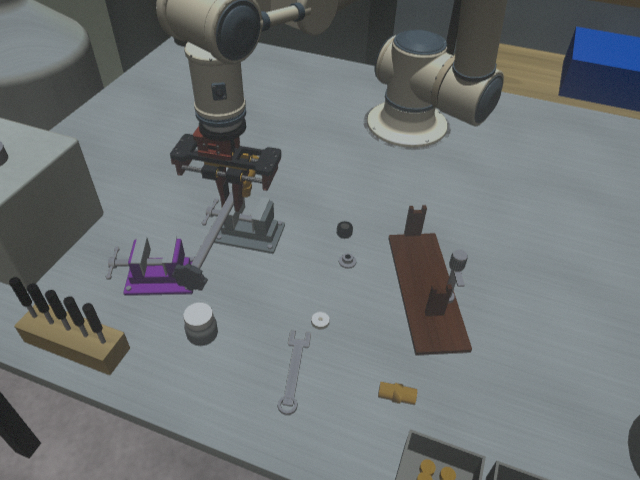

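The scene is undisturbed: the other parts are where they were, and the valve is held over the grey vise. The handwheel at (190,272) passes above the purple vise with no contact force. Handing in.

Run:
```python
from workcell import r
print(r.finish_job())
```

```text
the job is handed in; nothing more can be done
None
```

The job is handed in at 17.4 s of robot time, with the valve held still over the grey vise; no verdict was reported.

**What I did:** I turned the keeper nut about 77° counter-clockwise, from 0.17 to about 1.52 rad, so the tongue lies beside the stem. I then gripped the stem at the balance point, lifted it straight out of the rest, and brought it over the grey vise.

**Last checks:**
- **Spigot position:** all three cameras put the spigot within about 1 mm of the gap centre. Its end is about 30 mm above the jaws, and the stem is within about 0.5° of the jaw direction.
- **Stillness:** tool tilt is under 0.001 rad, joint speeds are about 0.001 rad/s, and only the valve's weight (about 6.6 N) shows on the wrist. The valve sits at the same wrist-camera pixels as when first gripped, so it did not slip or tilt.
- **Other parts:** the last scene picture shows them where they were.

**What disagreed:**
- The wrist camera read the nut and jaw-top heights about 2.5 mm lower than the text, so I set the final height by the text.
- The wrist camera also read about 1.2 mm off sideways, which I corrected for.
- Before correction, the side camera was about 2 px off the others.

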